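Tip the bolts out of the tipping tray into the parts bin

ROBOT

A 6-joint arm with a two-finger parallel gripper is mounted at the origin on the work surface; the furniture and walls round the work are solid. World frame = base frame: x ahead of the robot, y to its left, z up, the work surface at z = 0. Lengths are in mm, angles in degrees, forces in N, time in s.
With the tool pointing down it reaches from about 350 to 975 mm from the base axis. Payload 4.9 kg.
Tool frame: the origin (TCP) lies at the very end of the fingers, on their centre line; the grasp point (between the pads) lies bot.grasp_offset behind it (bot.grasp_offset is the distance from the TCP to the grasp point, in mm); z points along the fingers, y is the line along which they close (so a half turn about z gives the same grasp; the last joint's range is limited). The gripper opens to 85 mm and grips with 20 to 120 N. Pads are 22 mm wide; open, the fingers measure 114 mm over their backs; the gripper's body (76 mm by 85 mm) begins 54 mm behind the grasp point. The pads swing forward as they close: fully open they stand 13 mm farther back than shut.
Start: joints at [-78.151, 3.019, 92.412, -0, 84.569, -6.818], TCP at [200.036, -592.104, 231.304] pointing down, gripper open.
Joint ranges: [-172.51, 172.51], [-57.92, 126.97], [3.15, 148.05], [-58.71, 238.71], [5.1, 150.11], [-179.66, 179.66]. Speed limits (degrees/s): [147.25, 147.25, 180, 180, 180, 180].

INTERFACE

Orientations are given as [roll, pitch, yaw] about the fixed x, y, z axes, in that order (R = Rz(yaw) Ry(pitch) Rx(roll)).
In Python, from bench import bot, viewer, ticket gives the robot as it stands.
- The arm moves only by the shell command python3 -m pendant 'ROWS'. ROWS is JSON, a list of rows, each an object with "hand": the gripper's target within -1 to 1 (fully open at 1, half-way at 0, shut at -1); "xyz": the shift along the tool's x, y, z scaled (see below), a list of three; "turn": the turn about the tool's z scaled (see below). A call has 1 to 20 rows; each row shifts and turns the commanded pose from where the row before left it, along the tool's axes as they then stand; what a row does not reach is not made up. The controller multiplies each number of a shift by 30 mm and each number of a turn by 5 degrees. A row lasts 1/8 s, in which the tool goes at most 62.5 mm and 10.7 degrees, less where a joint would pass 70% of its speed; a pose out of reach is approached as far as the arm can. A call with a number of a shift or a turn outside -1 to 1 is refused whole. A call with a gripper value outside its range is refused whole. The fingers move at their own pace and stop on an object; the grip force is fixed at half the most. Time passes only in rows, so rows that do not move let the fingers close. It gives the time, the measured TCP pose, the force, the opening and the grip force at its end, in the units of the state.
- bot.get_obs(): the state, without advancing time (a new reading comes with each control period).
- viewer.snapshot(name): name is "scene" or "top" or "wrist"; returns a dict with "color" (384x512x3 uint8, blue, green, red), "fx", "fy", "cx", "cy" (pixels), "R" (3x3) and "t" (3): a world point X has camera coordinates R X + t. Camera axes: x right, y down, z forward; pixel columns grow to the right and rows downward; lengths in mm; the calibration is good to about 2 mm. A picture is of the moment at which its call begins. There is no depth.
- ticket.hand_in(): hands the job in; it is judged then, once.
The state is a dict: "clock": time; "joint_pos": joint angles; "joint_velocities": joint speeds; "joint_efforts": joint torques, N m; "tool_pos": TCP position; "ee_rot": TCP orientation; "wrist_force": force on the tool from outside, world axes, zero at the start; "torque": the same for the moment, N m; "opening": finger opening in mm; "gripper_force": force on a finger pad.
Only numpy, scipy, OpenCV 4.12 (cv2) and the standard library are available. Lean on these libraries where they do the work, as an engineer would, in place of code of your own. Each camera call takes 0.05 s, during which the arm holds its last target. There are 200 camera calls.

TASK

Move the yellow parts bin onto the yellow painted outline under the open end of the aluminium tipping tray. Then push the tray's red press pad slowly down until the tray is firmly home on its rubber stop, hold it there with a push of about 14 N (never more than 25 N) for a second or more until both bolts have slid out into the bin, and ease the tray back up to level under your hand without letting it snap back. Leave the wax tin, tape measure and hex key where they are.

Things in the scene. Friction and masses are not known exactly. Their poses are not given: they have to be found in the camera images.
- tipping_stand: Fixed blue steel stand of the tipping tray: base plate 160 x 165 x 8 mm (y from -65 to +100 mm), two cheeks 150 mm high and 50 mm wide at x = +-60 mm that carry the hinge 135 mm above the bench. Origin on the bench below the hinge; z up; -y is the way the tray's open end points; x is parallel to the hinge.
- tray: Aluminium trough 94 mm wide (x), 220 mm long (y), side walls 34 mm above its floor, closed at +y, open at -y (the spout). Origin on the hinge axis, mid top face of its floor; x along the hinge, z normal to the floor. A return spring holds it level, axes parallel to the stand's. Pushing the press pad down turns it about +x: the open end sinks. Let go when tipped, it snaps back.
- press_pad (a point): Centre of the top face of the red press pad (42 x 44 mm), at (-68, -85, +44) mm in the tray's axes, beside the spout; moves with the tray. Tipping takes 4 to 6 N here. Somewhere between 0.44 and 0.57 rad the tray meets a rubber-capped stop screw, set differently each time and not measured: it must be felt. On the stop the pad yields 0.1 to 0.3 mm per N.
- bin_spot (a point): Fixed point on the bench at the centre of the yellow painted outline (a square of 150 mm), 155 mm from the stand's origin along its -y; the bolts drop into a bin that stands here. The level tray's underside is 131 mm above the bench; fully tipped, its end comes down to about 70 mm.
- bin: Yellow open square plastic bin, loose, 0.35 kg, 136 x 136 mm outside, walls 4 mm thick and 45 mm high. Origin at the centre of its underside, z up. On its -y side it has a thick grip bar.
- bin_grip (a point): Middle of the bin's grip bar, at (0, -72, +55) mm from the bin's origin in the bin's axes. The bar is 80 mm long (bin x) and 12 mm thick (bin y), from 25 to 65 mm high; pinch it from above across its thickness and slide or lift the bin. In the outline it is best on the side away from the tray.
- hex_bolt_0: Loose steel hex bolt, 19 x 46 x 16 mm, lying on the tray's floor near the closed end, long axis (its y) roughly along the tray; origin at its underside.
- hex_bolt_1: A second bolt like hex_bolt_0, beside it in the tray.
- wax_tin: Bystander: flat round tin, 71 mm across, 25 mm high, on the bench; origin at its underside.
- tape_measure: Bystander: yellow tape measure, 35 x 87 x 64 mm, on the bench; origin at its underside.
- hex_key: Bystander: L-shaped steel hex key, 38 x 102 x 7 mm, lying on the bench; origin at its underside.

How it is judged:
By the outcome, as a careful person would: the job done as asked, in the order asked, and still so for the second after the job is handed in, with the robot touching nothing.
It also fails if it takes over 58 s, if anything falls off the work surface, if the arm or the gripper's body presses on something with over 40 N, if the wrist force passes 120 N, or if a joint passes its speed limit or range.

## Working session

There is one attempt and no reset: what is moved stays moved. The work goes in short steps, Python scripts to look and compute and a shell command to move; the robot and the scene stay as the last step left them, time stands still between calls to the robot, and variables do not carry over. Pictures are saved under pics/ and viewed, at most 10 in all, crops included, and the job is handed in when it is done.

```bash
mkdir -p pics; ls
python3 - <<'E'
from bench import bot, viewer
import cv2
o=bot.get_obs(); print(o, bot.grasp_offset)
for n in ("scene","top"):
    s=viewer.snapshot(n); cv2.imwrite(f"pics/{n}0.png",cv2.resize(s["color"],(800,600),interpolation=cv2.INTER_CUBIC))
    print(n,s["fx"],s["cx"],s["cy"],s["R"],s["t"])
E
```

```text
pics
{'clock': 0.0, 'joint_pos': array([-7.81506656e+01,  3.05835002e+00,  9.24914030e+01, -5.19012554e-04,
        8.45685121e+01, -6.81856616e+00]), 'joint_velocities': array([ 0.06272097,  0.02200977, -0.02561201, -0.03123272,  0.01914313,
       -0.02432212]), 'joint_efforts': array([ 1.56382477e-03, -3.93680656e+01, -3.70173240e+01, -1.27363428e-04,
        7.14629365e-03, -1.22418694e-06]), 'tool_pos': array([ 199.9180078 , -591.51241012,  230.05839343]), 'ee_rot': array([-1.79882510e+02, -1.35281691e-02,  1.86679363e+01]), 'wrist_force': array([-0.89271794,  0.04347668,  0.05629736]), 'torque': array([ 0.04244086, -0.01684618,  0.03611177]), 'gripper_force': 0.0, 'opening': 85.23997474088495} 18.700000000000003
scene 370.8124632043699 254.5440453164584 194.46406242524137 [[-0.63695721 -0.77066615  0.01895223]
 [-0.41064694  0.31838918 -0.85439886]
 [ 0.6524221  -0.55199819 -0.51927198]] [348.25377067 357.88659799 763.15850113]
top 493.7337270059831 253.4007634233791 198.73526742221492 [[ 3.58390335e-03 -9.99872650e-01 -1.55511722e-02]
 [-9.84674069e-01 -8.16913926e-04 -1.74402724e-01]
 [ 1.74367810e-01  1.59378785e-02 -9.84551599e-01]] [  -4.70764175  552.43179809 1341.03058324]
```

View pics/scene0.png

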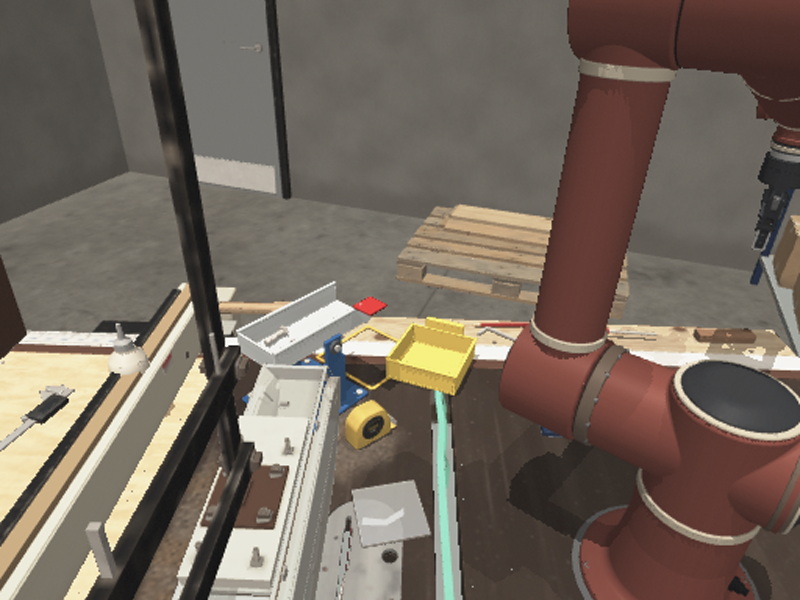

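View pics/top0.png

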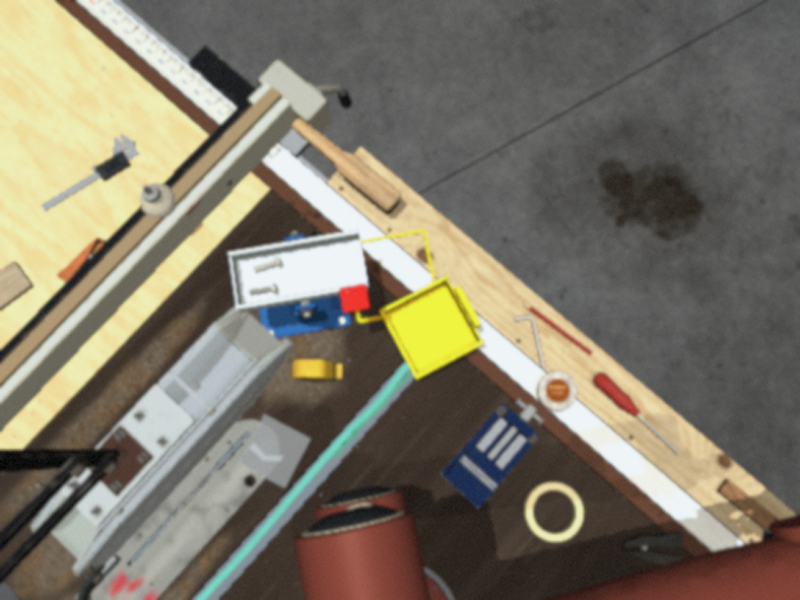

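The top picture shows the tray level with its open end to the right (world -y). The bolts are near (265,266) and (263,290) and the red pad is at (354,299). The bin is near (432,328), rotated, with its grip bar at about (465,308). The outline is partly hidden by the bin: its corner is at (427,231) and its lower corner at about (362,320). The tin is at (557,390), the tape measure at (318,370) and the hex key at (533,335). I'll enlarge the work area.

Run:
```python
from bench import viewer
import cv2
s=viewer.snapshot("top")
cv2.imwrite("pics/topc.png",cv2.resize(s["color"][140:250,140:315],None,fx=4.5,fy=4.5,interpolation=cv2.INTER_CUBIC))
```

```text
(no output)
```

View pics/topc.png

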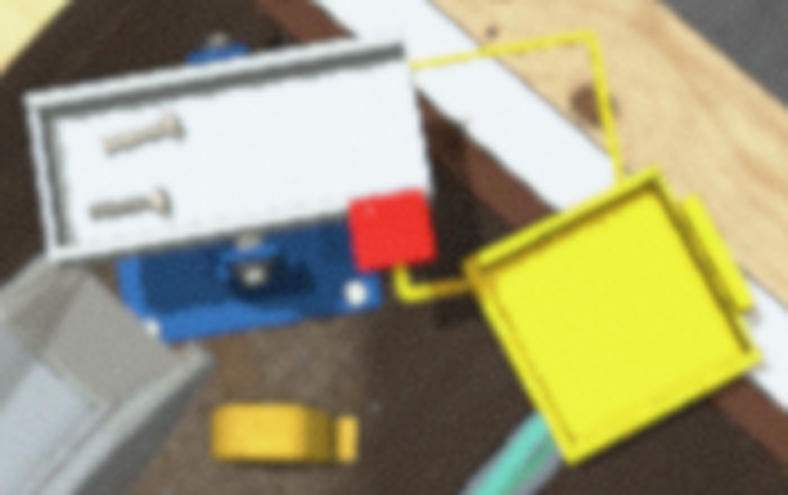

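```bash
cat > h.py <<'E'
from bench import bot, viewer
import numpy as np
from scipy.optimize import least_squares
def T(p,q):
    c,s=np.cos(p[2]),np.sin(p[2]); q=np.array(q,float)
    return np.c_[p[0]+c*q[:,0]-s*q[:,1], p[1]+s*q[:,0]+c*q[:,1], q[:,2]]
def proj(s,X):
    Y=X@np.array(s["R"]).T+s["t"]; return np.c_[s["fx"]*Y[:,0]/Y[:,2]+s["cx"], s["fy"]*Y[:,1]/Y[:,2]+s["cy"]]
def fit(s,q,px,p0):
    r=least_squares(lambda p:(proj(s,T(p,q))-px).ravel()*[1],p0,x_scale=[100,100,1],loss="soft_l1"); return r.x, np.round(r.fun.reshape(-1,2),1)
E
python3 - <<'E'
from h import *
s=viewer.snapshot("top")
c=lambda L:140*np.array([1,1])+np.array(L)/4.5-.4
st,r=fit(s,[(75,-230,0),(-75,-80,0),(-68,-85,179),(47,-110,169),(47,110,169),(-47,110,169)],c([(595,33),(405,297),(392,230),(405,40),(27,95),(52,260)]),[700,-50,0])
print("stand",st,np.degrees(st[2]),r.tolist())
b,r=fit(s,[(68,-68,45),(68,68,45),(-68,68,45),(-68,-68,45),(0,-72,65)],c([(657,170),(467,262),(572,465),(758,358),(718,252)]),[600,-200,0.3])
print("bin",b,np.degrees(b[2]),r.tolist())
print("spot",T(st,[(0,-155,0)]),"grip tgt",T(st,[(0,-227,55)]),"pad",T(st,[(-68,-85,179)]),"grip now",T(b,[(0,-72,55)]))
for n,u,v,z in (("tin",557,390,25),("key",533,335,0),("key2",517,318,0),("tape",318,370,40),("hammer",400,200,25),("red",530,310,0)):
    R=np.array(s["R"]);C=-R.T@s["t"];d=R.T@[(u*.64-s["cx"])/s["fx"],(v*.64-s["cy"])/s["fy"],1];print(n,C+d*(z-C[2])/d[2])
E
```

```text
stand [6.01622424e+02 1.58081071e+02 1.72902192e-01] 9.906565888132102 [[-0.4, 0.7], [0.0, -0.3], [0.0, 0.3], [-0.2, -0.9], [0.7, 1.0], [-0.1, -0.8]]
bin [ 5.23659838e+02 -6.69245123e+01  4.88079554e-01] 27.964898496673815 [[0.1, -0.3], [-0.1, 1.3], [-0.8, -1.2], [0.9, -0.1], [-0.1, 0.4]]
spot [[628.28893231   5.39218053   0.        ]] grip tgt [[640.67595553 -65.53427191  55.        ]] pad [[549.2598991   62.64959848 179.        ]] grip now [[ 557.42283737 -130.51743534   55.        ]]
tin [ 412.08608086 -292.51974427   25.        ]
key [ 515.27032093 -256.38451936    0.        ]
key2 [ 547.1176598  -227.61855722    0.        ]
tape [445.66546357 135.85692211  40.        ]
hammer [767.59424717  -9.98069526  25.        ]
red [ 562.22888642 -252.10201852    0.        ]
```

```bash
python3 -m pendant '[{"hand":1,"xyz":[0.5,-0.33,0],"turn":0},{"hand":1,"xyz":[0.95,-0.63,0.2],"turn":0},{"hand":1,"xyz":[0.95,-0.63,0.2],"turn":0},{"hand":1,"xyz":[0.95,-0.63,0.2],"turn":0},{"hand":1,"xyz":[0.95,-0.63,0.2],"turn":0},{"hand":1,"xyz":[0.95,-0.63,0.2],"turn":0},{"hand":1,"xyz":[0.95,-0.63,0.2],"turn":0},{"hand":1,"xyz":[0.95,-0.63,0.2],"turn":0},{"hand":1,"xyz":[0.95,-0.63,0.2],"turn":0},{"hand":1,"xyz":[0.95,-0.63,0.2],"turn":0},{"hand":1,"xyz":[0.95,-0.63,0.2],"turn":0},{"hand":1,"xyz":[0.95,-0.63,0.2],"turn":0},{"hand":1,"xyz":[0.95,-0.63,0.2],"turn":0},{"hand":1,"xyz":[0.95,-0.63,0.2],"turn":0},{"hand":1,"xyz":[0.95,-0.63,0.2],"turn":0},{"hand":1,"xyz":[0.95,-0.63,0.2],"turn":0},{"hand":1,"xyz":[0.95,-0.63,0.2],"turn":0},{"hand":1,"xyz":[0.5,-0.33,0],"turn":-0.9},{"hand":1,"xyz":[0,0,0],"turn":-0.96},{"hand":1,"xyz":[0,0,0],"turn":0}]'
python3 - <<'E'
from h import *
import cv2
s=viewer.snapshot("wrist"); cv2.imwrite("pics/w1.png",s["color"]); o=bot.get_obs()
p,y=o["tool_pos"],np.radians(o["ee_rot"][2])
g=np.array([557.4,-130.5]); d=g-p[:2]
print(p,o["ee_rot"], "tool dx,dy",d@[np.cos(y),np.sin(y)],d@[np.sin(y),-np.cos(y)])
print(proj(s,T([523.66,-66.92,.488],[(40,-78,65),(-40,-78,65),(40,-66,65),(-40,-66,65)])))
E
```

```text
clock: 2.7
tool_pos: [557.2, -130.1, 135.3]
ee_rot: [-180.0, 0.0, 28.0]
wrist_force: [0.1, -0.2, 0.8]
opening: 85.4
gripper_force: 0.0
[ 557.11513825 -130.4967482   135.31094552] [-1.79986774e+02 -6.48913682e-04  2.79227073e+01] tool dx,dy 0.2501754253560299 0.13626829574437427
[[266.19583463 147.13811396]
 [265.10486072 257.8231257 ]
 [247.31906201 147.11712758]
 [248.27434411 257.8097666 ]]
```

View pics/w1.png

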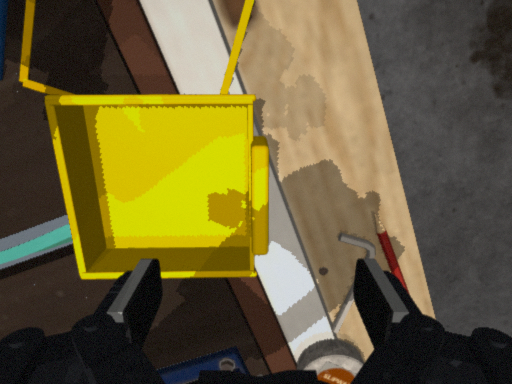

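The bar spans columns 252–269 and rows 137–254, about 5 mm further along tool x and 2 mm along +y than predicted. It is square with the fingers. I'll correct for that, descend and pinch.

```bash
python3 -m pendant '[{"hand":1,"xyz":[0.15,0.07,0.6],"turn":0},{"hand":1,"xyz":[0,0,0.9],"turn":0},{"hand":1,"xyz":[0,0,0.9],"turn":0},{"hand":1,"xyz":[0,0,0.6],"turn":0},{"hand":1,"xyz":[0,0,0.17],"turn":0},{"hand":-1,"xyz":[0,0,0],"turn":0},{"hand":-1,"xyz":[0,0,0],"turn":0},{"hand":-1,"xyz":[0,0,0],"turn":0},{"hand":-1,"xyz":[0,0,0],"turn":0},{"hand":-1,"xyz":[0,0,0],"turn":0},{"hand":-1,"xyz":[0,0,0],"turn":0}]'
```

```text
clock: 4.12
tool_pos: [562.7, -130.6, 42.0]
ee_rot: [-179.9, -0.0, 28.0]
wrist_force: [-1.9, 2.2, 7.9]
opening: 11.9
gripper_force: 58.5
```

```bash
python3 -m pendant '[{"hand":-1,"xyz":[0,0,-0.15],"turn":0},{"hand":-1,"xyz":[0,0,-0.15],"turn":0.4},{"hand":-1,"xyz":[0,0,0],"turn":0.8},{"hand":-1,"xyz":[0,0,0],"turn":0.8},{"hand":-1,"xyz":[0,0,0],"turn":0.8},{"hand":-1,"xyz":[0,0,0],"turn":0.8},{"hand":-1,"xyz":[0.3,-0.17,0],"turn":0},{"hand":-1,"xyz":[0.6,-0.35,0],"turn":0},{"hand":-1,"xyz":[0.6,-0.35,0],"turn":0},{"hand":-1,"xyz":[0.6,-0.35,0],"turn":0},{"hand":-1,"xyz":[0.6,-0.35,0],"turn":0},{"hand":-1,"xyz":[0.23,-0.12,0],"turn":0},{"hand":-1,"xyz":[0,0,0],"turn":0}]'
python3 - <<'E'
from h import *
import cv2
s=viewer.snapshot("top"); o=bot.get_obs(); print(o["tool_pos"],o["ee_rot"])
cv2.imwrite("pics/topd.png",cv2.resize(s["color"][140:250,140:315],None,fx=4.5,fy=4.5,interpolation=cv2.INTER_CUBIC))
E
```

```text
clock: 5.75
tool_pos: [640.4, -65.5, 49.1]
ee_rot: [180.0, 0.0, 10.0]
wrist_force: [1.1, -0.6, -4.3]
opening: 11.5
gripper_force: 59.0
[639.95171968 -65.90280592  48.97806327] [1.79992168e+02 4.45814295e-02 9.98844836e+00]
```

View pics/topd.png

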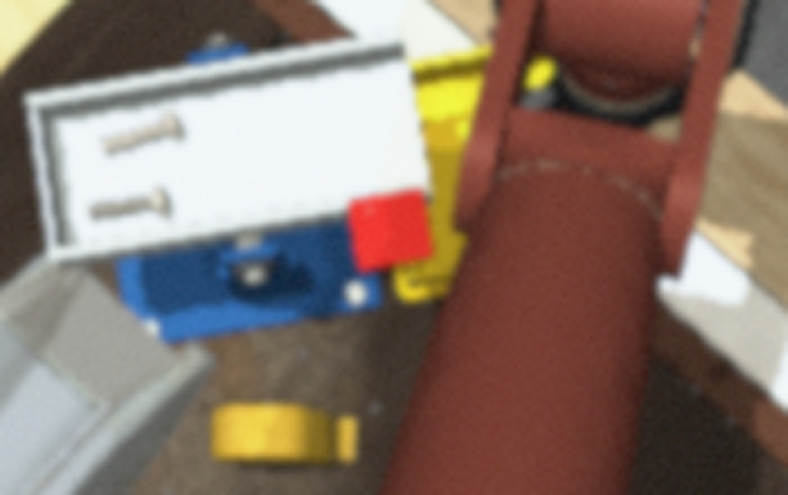

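```bash
python3 -m pendant '[{"hand":-1,"xyz":[0,0,0.15],"turn":0},{"hand":-1,"xyz":[0,0,0.13],"turn":0},{"hand":-1,"xyz":[0,0,0],"turn":0},{"hand":0.2,"xyz":[0,0,0],"turn":0},{"hand":0.2,"xyz":[0,0,0],"turn":0},{"hand":0.2,"xyz":[0,0,0],"turn":0},{"hand":0.2,"xyz":[0,0,-0.4],"turn":0},{"hand":0.2,"xyz":[0,0,-1],"turn":0},{"hand":0.2,"xyz":[0,0,-1],"turn":0},{"hand":0.2,"xyz":[0,0,-1],"turn":0},{"hand":0,"xyz":[-0.2,0.4,-1],"turn":0},{"hand":-1,"xyz":[-0.5,0.7,-1],"turn":0},{"hand":-1,"xyz":[-1,0.5,-1],"turn":0},{"hand":-1,"xyz":[-1,0.5,-1],"turn":0},{"hand":-1,"xyz":[-1,0,-0.5],"turn":0},{"hand":-1,"xyz":[-0.5,0,0],"turn":0},{"hand":-1,"xyz":[0,0,0],"turn":0}]'
python3 - <<'E'
from h import *
import cv2
s=viewer.snapshot("top"); o=bot.get_obs(); print(o["tool_pos"],o["ee_rot"],o["opening"],o["wrist_force"])
a=cv2.resize(s["color"][140:250,170:315],None,fx=4,fy=4,interpolation=cv2.INTER_CUBIC)
w=viewer.snapshot("scene")["color"]
cv2.imwrite("pics/tope.png",a);
E
```

```text
clock: 7.92
tool_pos: [526.4, -149.6, 277.5]
ee_rot: [-180.0, -0.0, 9.9]
wrist_force: [0.4, -0.1, -0.8]
opening: -0.1
gripper_force: 0.0
[ 526.72772154 -149.40769397  276.94074759] [-1.79958065e+02  2.78994773e-02  9.96654626e+00] -0.12765105679987482 [ 0.05830981  0.1788337  -0.97690222]
```

View pics/tope.png

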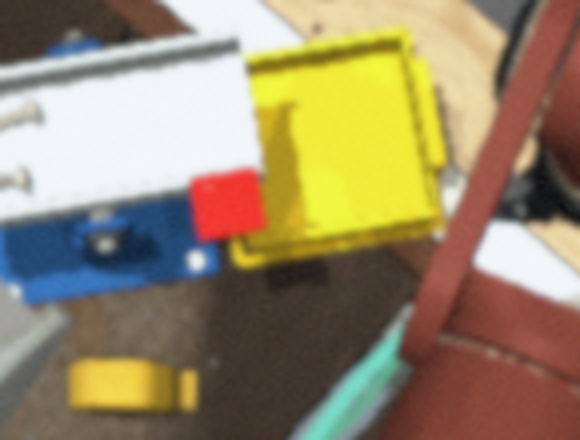

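Run:
```python
from h import *
s=viewer.snapshot("top"); st=[601.62,158.08,.1729]
pr=lambda q:np.round((proj(s,T(st,q))+.4-[170,140])*4)
print("bin rim if perfect",pr([(68,-223,45),(-68,-223,45),(-68,-87,45),(40,-233,65),(-40,-233,65)]).tolist())
print("outline",pr([(75,-230,0),(-75,-230,0),(-75,-80,0)]).tolist())
p=T(st,[(-68,-85,179)])[0];o=bot.get_obs();y=np.radians(o["ee_rot"][2]);d=p[:2]-o["tool_pos"][:2]
print("pad",p,"tool dx,dy",d@[np.cos(y),np.sin(y)],d@[np.sin(y),-np.cos(y)])
```

```text
bin rim if perfect [[401.0, 26.0], [434.0, 209.0], [244.0, 241.0], [422.0, 53.0], [442.0, 162.0]]
outline [[407.0, 32.0], [443.0, 228.0], [240.0, 263.0]]
pad [549.25726589  62.64864207 179.        ] tool dx,dy 58.667908998172706 -204.84530625591725
```

The bin edges match the outline (bar at (422..445, 53..165) versus the predicted (422..442, 53..162)), so the bin is in place. Now I'll go above the pad.

```bash
python3 -m pendant '[{"hand":-1,"xyz":[0.1,-0.4,0],"turn":0},{"hand":-1,"xyz":[0.26,-0.9,0],"turn":0},{"hand":-1,"xyz":[0.26,-0.9,0],"turn":0},{"hand":-1,"xyz":[0.26,-0.9,0],"turn":0},{"hand":-1,"xyz":[0.26,-0.9,0],"turn":0},{"hand":-1,"xyz":[0.26,-0.9,0],"turn":0},{"hand":-1,"xyz":[0.26,-0.9,0],"turn":0},{"hand":-1,"xyz":[0.26,-0.75,0],"turn":0},{"hand":-1,"xyz":[0.04,-0.15,0.5],"turn":0},{"hand":-1,"xyz":[0,0,0.8],"turn":0},{"hand":-1,"xyz":[0,0,0.8],"turn":0},{"hand":-1,"xyz":[0,0,0.5],"turn":0},{"hand":-1,"xyz":[0,0,0],"turn":0},{"hand":-1,"xyz":[0,0,0],"turn":0}]'
python3 - <<'E'
from h import *
import cv2
s=viewer.snapshot("scene"); o=bot.get_obs(); print(o["tool_pos"],o["ee_rot"],o["wrist_force"])
a=cv2.resize(s["color"][150:270,140:310],None,fx=4.5,fy=4.5,interpolation=cv2.INTER_CUBIC)
cv2.imwrite("pics/sc2.png",a); st=[601.62,158.08,.1729]
print((proj(s,np.r_[T(st,[(-68,-85,179)]),[o["tool_pos"]]])-[140,150])*4.5)
E
```

```text
clock: 9.82
tool_pos: [550.5, 58.2, 200.6]
ee_rot: [180.0, -0.1, 10.0]
wrist_force: [0.0, 0.3, 0.7]
opening: 0.0
gripper_force: 0.0
[550.7347109   58.26000402 201.01956474] [ 1.79975583e+02 -1.11396768e-01  9.95860174e+00] [ 0.01149195  0.95379471 -0.48787452]
[[437.40488844 198.98874769]
 [441.60566626 163.74669035]]
```

View pics/sc2.png

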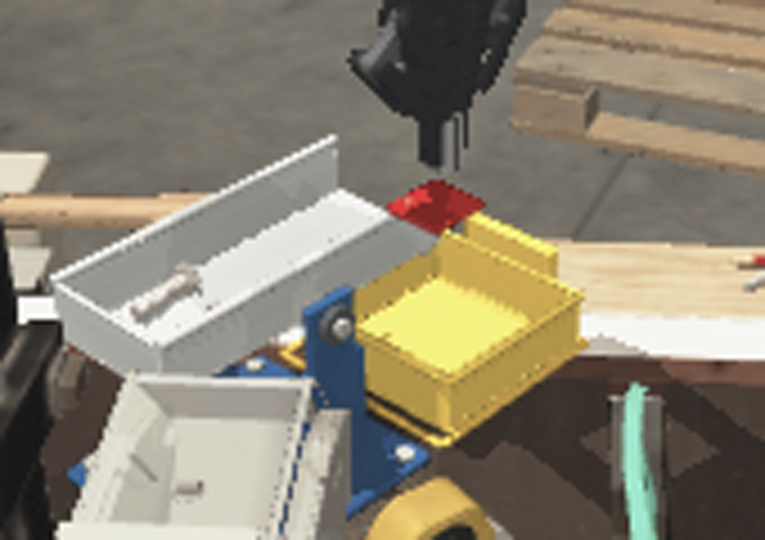

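The closed fingertip at (435,165) is above the pad at (437,205). The bin stands in the outline and both bolts lie in the tray. I'll start pressing slowly, following the pad's arc.

```bash
python3 -m pendant '[{"hand":-1,"xyz":[0,0,0.2],"turn":0},{"hand":-1,"xyz":[0,0,0.2],"turn":0},{"hand":-1,"xyz":[0,0,0.15],"turn":0},{"hand":-1,"xyz":[0,0,0.07],"turn":0},{"hand":-1,"xyz":[0,0,0.04],"turn":0},{"hand":-1,"xyz":[0,0,0.04],"turn":0},{"hand":-1,"xyz":[0,0,0.04],"turn":0}]'; python3 -m pendant '[{"hand":-1,"xyz":[0,0.02,0.05],"turn":0},{"hand":-1,"xyz":[0,0.02,0.05],"turn":0},{"hand":-1,"xyz":[0,0.02,0.05],"turn":0},{"hand":-1,"xyz":[0,0.02,0.05],"turn":0},{"hand":-1,"xyz":[0,0.02,0.05],"turn":0},{"hand":-1,"xyz":[0,0.02,0.05],"turn":0}]'
```

```text
clock: 10.75
tool_pos: [550.2, 58.1, 178.4]
ee_rot: [180.0, -0.0, 10.0]
wrist_force: [-2.9, -1.7, 4.3]
opening: -0.0
gripper_force: 1.9
clock: 11.5
tool_pos: [551.0, 54.3, 168.9]
ee_rot: [179.9, -0.0, 10.0]
wrist_force: [-0.8, -4.1, 5.8]
opening: -0.0
gripper_force: 2.7
```

```bash
python3 -m pendant '[{"hand":-1,"xyz":[0,0.02,0.05],"turn":0},{"hand":-1,"xyz":[0,0.02,0.05],"turn":0},{"hand":-1,"xyz":[0,0.02,0.05],"turn":0},{"hand":-1,"xyz":[0,0.015,0.05],"turn":0},{"hand":-1,"xyz":[0,0.015,0.05],"turn":0},{"hand":-1,"xyz":[0,0.015,0.05],"turn":0},{"hand":-1,"xyz":[0,0.015,0.05],"turn":0},{"hand":-1,"xyz":[0,0.01,0.05],"turn":0},{"hand":-1,"xyz":[0,0.01,0.05],"turn":0},{"hand":-1,"xyz":[0,0.01,0.05],"turn":0},{"hand":-1,"xyz":[0,0.01,0.05],"turn":0},{"hand":-1,"xyz":[0,0.01,0.05],"turn":0}]'; python3 -m pendant '[{"hand":-1,"xyz":[0,0.01,0.05],"turn":0},{"hand":-1,"xyz":[0,0.01,0.05],"turn":0}]'
```

```text
clock: 13.0
tool_pos: [551.9, 49.5, 150.7]
ee_rot: [180.0, -0.0, 10.0]
wrist_force: [-0.4, -5.6, 4.4]
opening: 0.1
gripper_force: 3.1
clock: 13.25
tool_pos: [552.0, 49.0, 147.7]
ee_rot: [180.0, -0.0, 10.0]
wrist_force: [-0.0, -4.6, 4.3]
opening: -0.3
gripper_force: 3.0
```

```bash
python3 -m pendant '[{"hand":-1,"xyz":[0,0.01,0.05],"turn":0},{"hand":-1,"xyz":[0,0.01,0.04],"turn":0},{"hand":-1,"xyz":[0,0.01,0.02],"turn":0},{"hand":-1,"xyz":[0,0.01,0.02],"turn":0}]'
```

```text
clock: 13.75
tool_pos: [552.0, 48.4, 143.7]
ee_rot: [-180.0, -0.0, 10.0]
wrist_force: [0.8, -3.0, 3.2]
opening: -0.1
gripper_force: 2.4
```

```bash
python3 -m pendant '[{"hand":-1,"xyz":[0,0.005,0.017],"turn":0},{"hand":-1,"xyz":[0,0.005,0.017],"turn":0},{"hand":-1,"xyz":[0,0.005,0.017],"turn":0}]'
```

```text
clock: 14.12
tool_pos: [552.0, 48.1, 142.2]
ee_rot: [-179.9, -0.0, 10.0]
wrist_force: [1.4, -0.1, 4.6]
opening: 0.1
gripper_force: 2.0
```

```bash
python3 -m pendant '[{"hand":-1,"xyz":[0,0,0.017],"turn":0},{"hand":-1,"xyz":[0,0,0.017],"turn":0},{"hand":-1,"xyz":[0,0,0.017],"turn":0}]'
```

```text
clock: 14.5
tool_pos: [552.0, 47.9, 140.7]
ee_rot: [-180.0, -0.0, 10.0]
wrist_force: [0.8, 1.5, 4.3]
opening: 0.2
gripper_force: 1.8
```

```bash
python3 -m pendant '[{"hand":-1,"xyz":[0,0,0.017],"turn":0},{"hand":-1,"xyz":[0,0,0.017],"turn":0},{"hand":-1,"xyz":[0,0,0.017],"turn":0}]'
```

```text
clock: 14.88
tool_pos: [551.9, 47.7, 139.1]
ee_rot: [-180.0, 0.0, 10.0]
wrist_force: [1.5, 0.6, 3.5]
opening: 0.1
gripper_force: 1.7
```

```bash
python3 -m pendant '[{"hand":-1,"xyz":[0,0,0.017],"turn":0},{"hand":-1,"xyz":[0,0,0.017],"turn":0},{"hand":-1,"xyz":[0,0,0.017],"turn":0}]'
```

```text
clock: 15.25
tool_pos: [551.9, 47.6, 137.6]
ee_rot: [180.0, 0.0, 10.0]
wrist_force: [1.4, 0.8, 3.5]
opening: -0.1
gripper_force: 1.7
```

```bash
python3 -m pendant '[{"hand":-1,"xyz":[0,0,0.017],"turn":0},{"hand":-1,"xyz":[0,0,0.017],"turn":0},{"hand":-1,"xyz":[0,0,0.017],"turn":0}]'
```

```text
clock: 15.62
tool_pos: [551.9, 47.6, 136.0]
ee_rot: [180.0, 0.0, 10.0]
wrist_force: [1.0, 0.1, 4.3]
opening: -0.1
gripper_force: 1.8
```

```bash
python3 -m pendant '[{"hand":-1,"xyz":[0,0,0.017],"turn":0},{"hand":-1,"xyz":[0,0,0.017],"turn":0},{"hand":-1,"xyz":[0,0,0.017],"turn":0}]'
```

```text
clock: 16.0
tool_pos: [551.9, 47.6, 134.5]
ee_rot: [180.0, 0.0, 10.0]
wrist_force: [1.4, -0.4, 4.3]
opening: -0.1
gripper_force: 1.8
```

```bash
python3 -m pendant '[{"hand":-1,"xyz":[0,0,0.017],"turn":0},{"hand":-1,"xyz":[0,0,0.017],"turn":0},{"hand":-1,"xyz":[0,0,0.017],"turn":0}]'
```

```text
clock: 16.38
tool_pos: [551.9, 47.6, 133.0]
ee_rot: [180.0, 0.0, 10.0]
wrist_force: [1.3, -0.4, 4.5]
opening: 0.1
gripper_force: 1.9
```

```bash
python3 -m pendant '[{"hand":-1,"xyz":[0,0,0.017],"turn":0},{"hand":-1,"xyz":[0,0,0.017],"turn":0},{"hand":-1,"xyz":[0,0,0.017],"turn":0}]'
```

```text
clock: 16.75
tool_pos: [551.9, 47.6, 131.5]
ee_rot: [-180.0, -0.0, 10.0]
wrist_force: [1.3, -1.0, 4.7]
opening: -0.0
gripper_force: 1.8
```

```bash
python3 -m pendant '[{"hand":-1,"xyz":[0,0,0.017],"turn":0},{"hand":-1,"xyz":[0,0,0.017],"turn":0},{"hand":-1,"xyz":[0,0,0.017],"turn":0}]'
```

```text
clock: 17.12
tool_pos: [552.0, 47.7, 130.1]
ee_rot: [-180.0, -0.0, 10.0]
wrist_force: [1.2, 0.1, 4.9]
opening: 0.0
gripper_force: 2.5
```

```bash
python3 -m pendant '[{"hand":-1,"xyz":[0,0,0.017],"turn":0},{"hand":-1,"xyz":[0,0,0.017],"turn":0},{"hand":-1,"xyz":[0,0,0.017],"turn":0}]'
```

```text
clock: 17.5
tool_pos: [552.1, 47.7, 129.6]
ee_rot: [-180.0, -0.0, 10.0]
wrist_force: [-1.5, 1.3, 10.6]
opening: 0.3
gripper_force: 4.3
```

The stop is felt at about z = 130. I'll add a little.

```bash
python3 -m pendant '[{"hand":-1,"xyz":[0,0,0.015],"turn":0},{"hand":-1,"xyz":[0,0,0],"turn":0}]'
```

```text
clock: 17.75
tool_pos: [552.1, 47.7, 129.5]
ee_rot: [-180.0, -0.0, 10.0]
wrist_force: [-1.7, 1.5, 11.3]
opening: 0.1
gripper_force: 4.5
```

```bash
python3 -m pendant '[{"hand":-1,"xyz":[0,0,0.02],"turn":0},{"hand":-1,"xyz":[0,0,0.01],"turn":0},{"hand":-1,"xyz":[0,0,0],"turn":0}]'
```

```text
clock: 18.12
tool_pos: [552.2, 47.7, 129.3]
ee_rot: [-180.0, -0.0, 10.0]
wrist_force: [-4.1, -0.0, 13.6]
opening: -0.0
gripper_force: 5.7
```

```bash
python3 -m pendant '[{"hand":-1,"xyz":[0,0,0],"turn":0},{"hand":-1,"xyz":[0,0,0],"turn":0},{"hand":-1,"xyz":[0,0,0],"turn":0},{"hand":-1,"xyz":[0,0,0],"turn":0},{"hand":-1,"xyz":[0,0,0],"turn":0},{"hand":-1,"xyz":[0,0,0],"turn":0},{"hand":-1,"xyz":[0,0,0],"turn":0},{"hand":-1,"xyz":[0,0,0],"turn":0},{"hand":-1,"xyz":[0,0,0],"turn":0},{"hand":-1,"xyz":[0,0,0],"turn":0},{"hand":-1,"xyz":[0,0,0],"turn":0},{"hand":-1,"xyz":[0,0,0],"turn":0}]'
python3 - <<'E'
from h import *
import cv2
a=viewer.snapshot("scene")["color"][160:265,140:280]; b=viewer.snapshot("top")["color"][140:230,140:280]
r=lambda i,k:cv2.resize(i,None,fx=k,fy=k,interpolation=cv2.INTER_CUBIC)
cv2.imwrite("pics/tip.png",np.vstack([r(a,3),r(b,3)])); print([bot.get_obs()["wrist_force"].round(1) for _ in range(3)])
E
```

```text
clock: 19.62
tool_pos: [552.2, 47.7, 129.3]
ee_rot: [-180.0, -0.0, 10.0]
wrist_force: [-3.5, 0.6, 14.1]
opening: 0.1
gripper_force: 5.7
[array([-3.7,  0.3, 13.5]), array([-3.7,  0.3, 13.5]), array([-3.7,  0.3, 13.5])]
```

View pics/tip.png

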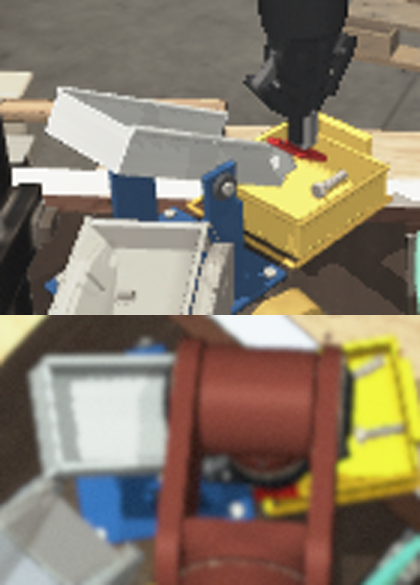

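Both bolts lie in the bin (lower view, at (370,365) and (380,433)) and the tray is empty. I'll ease it back up along the same arc.

```bash
python3 -m pendant '[{"hand":-1,"xyz":[0,0,-0.03],"turn":0},{"hand":-1,"xyz":[0,0,-0.04],"turn":0},{"hand":-1,"xyz":[0,0,-0.05],"turn":0},{"hand":-1,"xyz":[0,0,-0.05],"turn":0},{"hand":-1,"xyz":[0,0,-0.05],"turn":0},{"hand":-1,"xyz":[0,0,-0.05],"turn":0},{"hand":-1,"xyz":[0,0,-0.05],"turn":0},{"hand":-1,"xyz":[0,0,-0.05],"turn":0},{"hand":-1,"xyz":[0,0,-0.05],"turn":0},{"hand":-1,"xyz":[0,0,-0.05],"turn":0},{"hand":-1,"xyz":[0,-0.01,-0.05],"turn":0},{"hand":-1,"xyz":[0,-0.01,-0.05],"turn":0},{"hand":-1,"xyz":[0,-0.01,-0.05],"turn":0},{"hand":-1,"xyz":[0,-0.01,-0.05],"turn":0}]'
```

```text
clock: 21.48
tool_pos: [551.7, 48.5, 147.3]
ee_rot: [180.0, 0.0, 10.0]
wrist_force: [1.4, -2.2, 3.8]
opening: 0.2
gripper_force: 2.1
```

```bash
python3 -m pendant '[{"hand":-1,"xyz":[0,-0.01,-0.05],"turn":0},{"hand":-1,"xyz":[0,-0.01,-0.05],"turn":0},{"hand":-1,"xyz":[0,-0.01,-0.05],"turn":0},{"hand":-1,"xyz":[0,-0.01,-0.05],"turn":0},{"hand":-1,"xyz":[0,-0.01,-0.05],"turn":0},{"hand":-1,"xyz":[0,-0.015,-0.05],"turn":0},{"hand":-1,"xyz":[0,-0.015,-0.05],"turn":0},{"hand":-1,"xyz":[0,-0.015,-0.05],"turn":0},{"hand":-1,"xyz":[0,-0.015,-0.05],"turn":0},{"hand":-1,"xyz":[0,-0.02,-0.05],"turn":0},{"hand":-1,"xyz":[0,-0.02,-0.05],"turn":0},{"hand":-1,"xyz":[0,-0.02,-0.05],"turn":0},{"hand":-1,"xyz":[0,-0.02,-0.05],"turn":0},{"hand":-1,"xyz":[0,-0.02,-0.05],"turn":0}]'
```

```text
clock: 23.22
tool_pos: [550.6, 54.9, 168.3]
ee_rot: [180.0, 0.0, 10.0]
wrist_force: [1.5, -4.9, 4.1]
opening: 0.2
gripper_force: 2.6
```

Still in contact. I'll take the last 11 mm more slowly, then clear off upward.

```bash
python3 -m pendant '[{"hand":-1,"xyz":[0,-0.02,-0.04],"turn":0},{"hand":-1,"xyz":[0,-0.02,-0.04],"turn":0},{"hand":-1,"xyz":[0,-0.02,-0.04],"turn":0},{"hand":-1,"xyz":[0,-0.02,-0.04],"turn":0},{"hand":-1,"xyz":[0,-0.02,-0.04],"turn":0},{"hand":-1,"xyz":[0,-0.01,-0.03],"turn":0},{"hand":-1,"xyz":[0,-0.01,-0.03],"turn":0},{"hand":-1,"xyz":[0,0,-0.03],"turn":0},{"hand":-1,"xyz":[0,0,-0.03],"turn":0}]'; python3 -m pendant '[{"hand":-1,"xyz":[0,0,-0.03],"turn":0},{"hand":-1,"xyz":[0,0,-0.03],"turn":0},{"hand":-1,"xyz":[0,0,-0.03],"turn":0},{"hand":-1,"xyz":[0,0,-0.03],"turn":0}]'
```

```text
clock: 24.35
tool_pos: [549.8, 59.3, 177.4]
ee_rot: [-179.9, 0.0, 10.0]
wrist_force: [1.1, 0.7, 2.8]
opening: -0.2
gripper_force: 1.2
clock: 24.85
tool_pos: [549.5, 58.4, 180.7]
ee_rot: [-180.0, 0.1, 10.0]
wrist_force: [-0.6, 0.2, -0.0]
opening: 0.0
gripper_force: 0.0
```

Contact has ended at level. Now I'll retreat upward and aside, then check.

```bash
python3 -m pendant '[{"hand":-1,"xyz":[0,0,-0.2],"turn":0},{"hand":-1,"xyz":[0,0,-0.5],"turn":0},{"hand":-1,"xyz":[0,0,-0.9],"turn":0},{"hand":-1,"xyz":[0,0,-0.9],"turn":0},{"hand":-1,"xyz":[-0.4,0.4,-0.6],"turn":0},{"hand":-1,"xyz":[-0.6,0.9,0],"turn":0},{"hand":-1,"xyz":[-0.6,0.9,0],"turn":0},{"hand":-1,"xyz":[-0.6,0.9,0],"turn":0},{"hand":-1,"xyz":[-0.6,0.9,0],"turn":0},{"hand":-1,"xyz":[-0.6,0.9,0],"turn":0},{"hand":-1,"xyz":[-0.6,0.9,0],"turn":0},{"hand":-1,"xyz":[-0.3,0.5,0],"turn":0},{"hand":-1,"xyz":[0,0,0],"turn":0},{"hand":-1,"xyz":[0,0,0],"turn":0}]'
python3 - <<'E'
from h import *
import cv2
b=viewer.snapshot("top")["color"][130:270,130:330]
cv2.imwrite("pics/end.png",cv2.resize(b,None,fx=4,fy=4,interpolation=cv2.INTER_CUBIC))
E
```

```text
clock: 26.6
tool_pos: [455.8, -149.4, 274.4]
ee_rot: [-180.0, -0.0, 10.0]
wrist_force: [0.4, 0.4, -0.4]
opening: 0.2
gripper_force: 0.0
```

View pics/end.png

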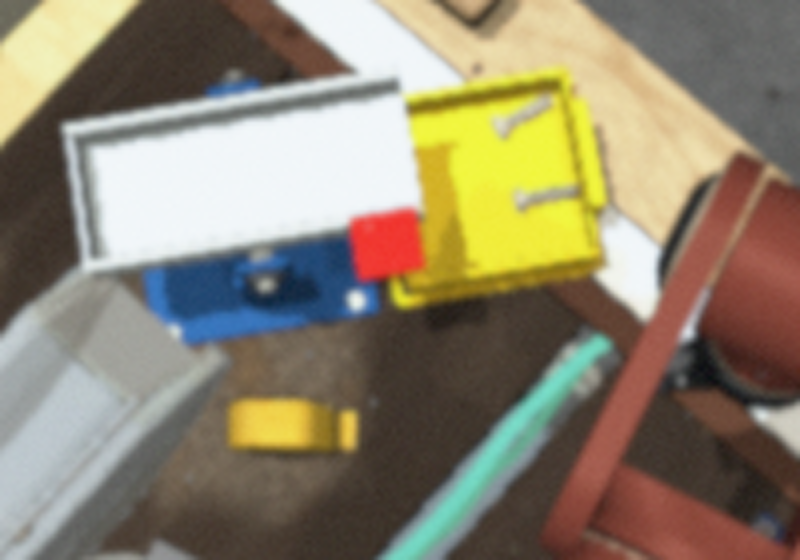

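The tray is level and empty. Both bolts, at (525,115) and (548,196), are in the bin, which sits in the outline, and the robot is clear.

```bash
python3 -c "
from bench import ticket; print(ticket.hand_in())"
```

```text
the job is handed in; nothing more can be done
None
```

The job is handed in at about 27 s: the bin is in the outline, the tray was held on its stop at about 14 N for over a second and eased back to level, and both bolts are in the bin; I kept the arm clear of the tin, tape measure and hex key but did not check the tin and key in the last picture.

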